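# Open the squeeze-tab cap of the stamp-cleaner jar

## Task

Open the jar of stamp cleaner that stands in the steel clamp: squeeze the two side tabs of its cap inward, keep them squeezed while you turn the cap anticlockwise until it comes up against its stop, and lift it off without forcing it: the jar must not be twisted round in its clamp, nor the cap pulled or pushed hard against the jar. Then set the cap down gently, open side down, well inside the enamel scale pan, letting go only once it stands there, and leave everything else where it is.

Things in the scene. Friction and masses are not known exactly. Their poses are not given: they have to be found in the camera images.
- cap_center (a point): White plastic safety cap on the jar's neck, about 80 g with its tabs: round, 48 mm across, 34 mm high, closed on top, open below, loose by about 1 mm sideways. This point is on its axis, half-way up (17 mm above its rim). z: its axis, up; y: the line through its two side tabs. After turning it to its stop, lift it straight up 35 mm to clear the neck. Its rim is at the tabs' lower ends.
- tab_a_face (a point): Centre of the outer face of the sprung tab on the cap's +y side: a flat upright plate 18 mm wide, 18.5 mm high, its centre 3 mm above the cap's centre point. The two outer faces are 60 mm apart at rest, 50 mm when fully squeezed (5 mm travel each, about 2 N at first touch, 8 N each when fully in; a grip of 20 to 30 N is enough).
- tab_b_face (a point): The same for the tab on the cap's -y side. Under each tab a narrow tooth reaches down to the cap's rim. Unsqueezed, the teeth are caught between posts on the jar's shoulder and the cap turns no more than about 3 degrees either way; fully squeezed, they pass inside the posts.
- jar_neck (a point): Top of the jar's grey neck, on its axis, 13 mm above the cap's centre point while the cap is on (its inner top rests here). z up; x and y start along the cap's. Turned anticlockwise from above the cap runs freely (under 0.2 N m) to a firm stop after 40 to 85 degrees; this differs and cannot be seen. It lifts off at the stop or up to 7 degrees before it; elsewhere lugs hold it down after 1.5 mm.
- jar_shoulder (a point): Centre of the flat shoulder of the amber jar (72 mm across), 80 mm above the counter, 2 mm below the cap's rim. On it stand four posts 8 mm high, 27 to 33 mm from the axis, beside the cap's teeth: keep the fingertips more than 12 mm above the shoulder. The steel clamp round the jar's foot is 130 mm square, 44 mm high and screwed to the counter.
- jar (a joint): Turn of the jar in its clamp, rad, anticlockwise from above positive, 0 at the start. The clamp holds it by friction up to 0.35 N m; a harder twist of the cap against its posts or its stop turns the jar, which must not happen (at most 0.06 rad).
- pan_in (a point): Centre of the flat inner floor of the round white enamel scale pan, 39 mm above the counter. The flat floor is 145 mm across; the rim is 176 mm across and stands 12 mm above the floor. The pan is fixed on a grey scale base.
- stamp_stand: Bystander: walnut stand with four date stamps, 220 x 75 mm, 112 mm high; origin under its centre.
- plain_tub: Bystander: white tub with a plain round white lid without tabs, 66 mm across, 82 mm high; origin under its centre.
- glass_jar: Bystander: open glass jar, 72 mm across, 85 mm high; origin under its centre.
- brass_weight: Bystander: brass letter weight, 28 mm across, 40 mm high; origin under its centre.
- tape_cutter: Bystander: steel tape cutter base, 140 x 46 mm, 43 mm high; origin under its centre.
- parcel: Bystander: cardboard parcel, 200 x 140 mm, 65 mm high; origin under its centre.
- ink_pad: Bystander: ink pad tin, 70 x 110 mm, 14 mm high; origin under its centre.

How it is judged:
By the outcome, as a careful person would: the job done as asked, in the order asked, and still so for the second after the job is handed in, with the robot touching nothing.
It also fails if it takes over 67 s, if anything falls off the work surface, if the arm or the gripper's body presses on something with over 40 N, if the wrist force passes 120 N, or if a joint passes its speed limit or range.

## Robot

A 6-joint arm with a two-finger parallel gripper is mounted at the origin on the work surface. World frame = base frame: x ahead of the robot, y to its left, z up, the work surface at z = 0. Lengths are in m, angles in rad, forces in N, time in s.
With the tool pointing down it reaches from about 0.4 to 0.825 m from the base axis. Payload 7 kg.
Tool frame: the origin (TCP) lies on the centre line of the jaws, within the pads' length; the fingertips stand 25 mm ahead of it and the grasp point (between the pads) lies 6 mm ahead of it; z points along the fingers, x is the direction in which the jaws open and shut, and the axes are right-handed (so a half turn about z gives the same grasp; the last joint's range is limited). The gripper opens to 85 mm and grips with 20 to 120 N. Pads are 22 mm wide; open, the fingers measure 114 mm over their backs; the gripper's body (76 mm by 85 mm) begins 54 mm behind the grasp point. The pads swing forward as they close: fully open they stand 13 mm farther back than shut.
Start: joints at [-0.956, 0.359, 0.012, 0, -1.224, -0.288], TCP at [0.217, -0.639, 0.256] pointing down, gripper open.
Joint ranges: [-3.07, 3.07], [-1.43, 2.12], [-1.02, 1.25], [-3.03, 1.67], [-3.05, -0], [-3.03, 3.03]. Speed limits (rad/s): [2.39, 2.39, 3.01, 3.14, 3.14, 3.14].

## Interface

Orientations are given as [roll, pitch, yaw] about the fixed x, y, z axes, in that order (R = Rz(yaw) Ry(pitch) Rx(roll)).
In Python, from workcell import robot gives the robot as it stands. Calls block until the motion is done:
- robot.goto(position, orientation): joint-space move of the TCP to a pose.
- robot.move_straight(position, vel=0.15, ori=None, force_limit=None): straight line of the TCP; ori=None keeps the orientation; vel is the mean speed in m/s. With force_limit (N) it stops when the force on the tool has changed by that much, and returns True; else False.
- robot.move_j(angles): joint-space move.
- robot.release() and robot.close(newtons=None): open the fingers fully, or close them until they stop; newtons is the grip in N (None keeps the last).
- robot.hold(seconds).
- robot.inverse_kinematics(position, orientation): joint angles nearest the present ones, or None.
- robot.grab_frame(name): name is "scene" or "top"; returns a dict with "color" (480x640x3 uint8, red, green, blue), "intrinsics" (3x3 intrinsics, pixels), "world_to_cam" (4x4, takes a point from world to camera coordinates). Camera axes: x right, y down, z forward; pixel columns grow to the right and rows downward; lengths in m; the calibration is good to about 2 mm. A picture is of the moment at which its call begins. There is no depth.
A pose or a line that the arm cannot do raises robot.PlanningError and nothing moves.
- robot.job_done(): hands the job in, once; it reports no verdict.
Readings, each from a call of its own:
- robot.read_time(): time.
- robot.read_joint_positions(): joint angles.
- robot.read_qvel(): joint speeds.
- robot.read_joint_torque(): joint torques, N m.
- robot.read_ee_pos(): TCP position.
- robot.read_ee_rot(): TCP orientation.
- robot.read_contact_force(): force on the tool from outside, world axes, zero at the start.
- robot.read_wrist_torque(): the same for the moment, N m.
- robot.read_gripper_width(): finger opening in m.
Only numpy, scipy, OpenCV 4.12 (cv2) and the standard library are available. Lean on these libraries where they do the work, as an engineer would, in place of code of your own. Each camera call takes 0.05 s, during which the arm holds its last target. There are 200 camera calls.

## Working session

There is one attempt and no reset: what is moved stays moved. The work goes in short steps, each a Python script; the robot and the scene stay as the last script left them, time stands still between calls to the robot, and variables do not carry over. Pictures are saved under pics/ and viewed, about 8 in all and at most 12, crops included, and the job is handed in when it is done.

```bash
mkdir -p pics; ls
python3 - <<'E'
from workcell import robot
import cv2,numpy as np
for n in ["top","scene"]:
    f=robot.grab_frame(n); cv2.imwrite(f"pics/{n}0.png",f["color"][:,:,::-1])
    np.savez(n+".npz",K=f["intrinsics"],T=f["world_to_cam"])
    print(n,f["intrinsics"].round(1).tolist(),f["world_to_cam"].round(4).tolist())
print(robot.read_time())
E
```

```text
pics
top [[571.6, 0.0, 312.7], [0.0, 571.6, 229.1], [0.0, 0.0, 1.0]] [[0.0011, -1.0, 0.0075, -0.029], [-0.9933, -0.002, -0.1159, 0.538], [0.1159, -0.0073, -0.9932, 1.5727], [0.0, 0.0, 0.0, 1.0]]
scene [[477.5, 0.0, 318.8], [0.0, 477.5, 228.6], [0.0, 0.0, 1.0]] [[-0.547, 0.8371, 0.006, 0.3102], [0.6207, 0.4104, -0.6681, -0.2607], [-0.5617, -0.3617, -0.7441, 1.3528], [0.0, 0.0, 0.0, 1.0]]
0.1
```

View pics/top0.png

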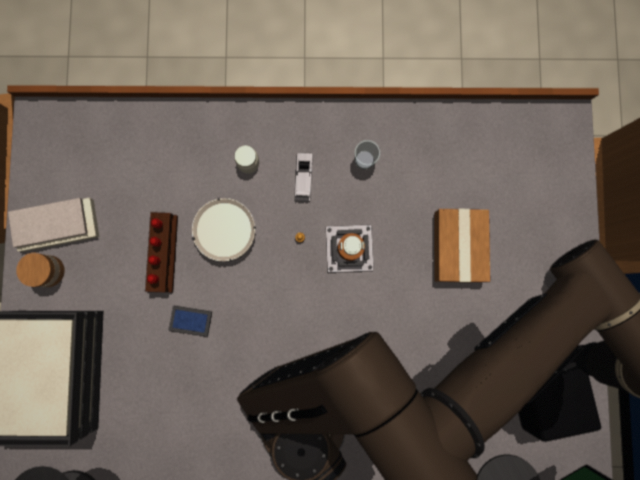

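View pics/scene0.png

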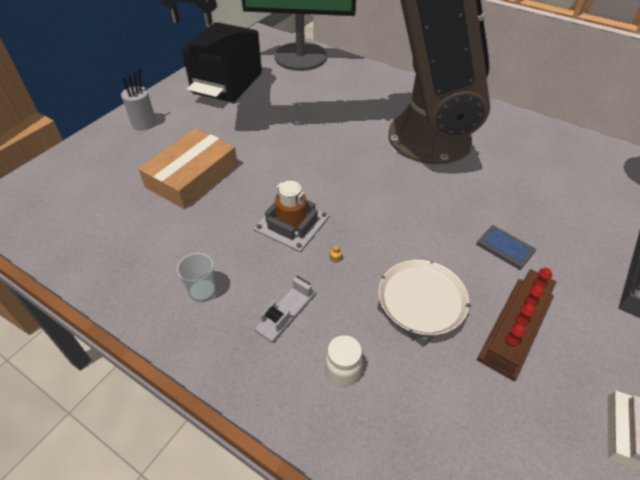

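The top view shows the jar and cap near (351,245) and the pan near (224,230). In the scene view the cap is near (290,193) and the pan near (424,298). I'll enlarge the cap in both.

Run:
```python
import cv2,numpy as np
a=cv2.imread("pics/top0.png")[220:275,320:380]; b=cv2.imread("pics/scene0.png")[170:240,255:330]
a=cv2.resize(a,None,fx=8,fy=8,interpolation=cv2.INTER_CUBIC);b=cv2.resize(b,(0,0),fx=4,fy=4,interpolation=cv2.INTER_CUBIC)
b=cv2.copyMakeBorder(b,0,a.shape[0]-b.shape[0],0,0,0)
cv2.imwrite("pics/crop1.png",np.hstack([a,b]))
```

```text
(no output)
```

View pics/crop1.png

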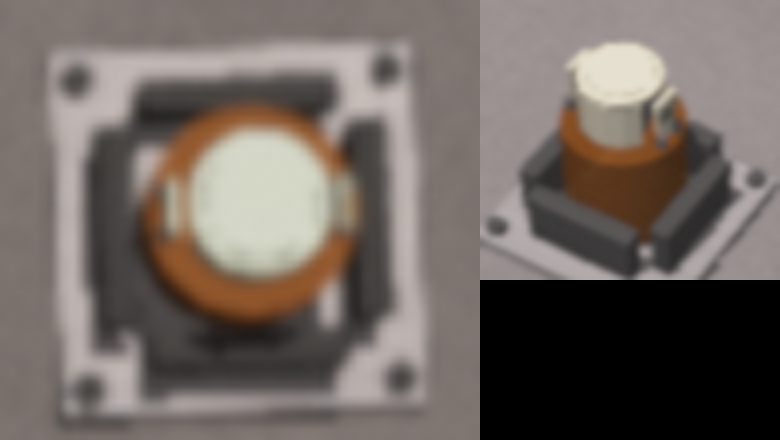

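Top view: cap top centre is at about (352.6,245.3), with the tabs' outer edges at (340.4,245.9) and (364.8,245.4). Scene view: cap top centre is at about (290.0,187.8). Next I'll turn these into positions and check the IK.

```bash
cat > h.py <<'E'
import numpy as np
C={n:np.load(f"{n}.npz") for n in("top","scene")}
def back(n,uv,z):
    K,T=C[n]["K"],C[n]["T"];R,t=T[:3,:3],T[:3,3]
    d=R.T@np.linalg.solve(K,[uv[0],uv[1],1]);c=-R.T@t
    return (c+d*(z-c[2])/d[2])[:2]
E
python3 - <<'E'
from h import *
from workcell import robot
from math import *
print("cap",back("top",(352.1,244.75),.116),back("scene",(289.5,187.3),.116))
for uv in((340.4,245.9),(364.8,245.4),(341.6,245.9),(362.9,245.4)):print("tab",back("top",np.array(uv)-.5,.111))
print("pan",back("top",(223.5,230),.051),back("scene",(423.5,297.5),.051))
c=back("top",(352.1,244.75),.116)
for y in(1.6,1.6-pi):
  for d in(0,45,85,95):
    q=robot.inverse_kinematics([*c,.12],[pi,0,y+radians(d)]);print(y,d,None if q is None else np.round(q,2))
import cv2
# ellipse fits of cap top and pan
im=cv2.imread("pics/top0.png")
for (x0,y0,x1,y1,th) in((335,232,370,262,190),(185,190,265,270,190)):
    m=(im[y0:y1,x0:x1].min(2)>th).astype(np.uint8)
    k=max(cv2.findContours(m,0,1)[0],key=cv2.contourArea);e=cv2.fitEllipse(k);print(np.add(e[0],(x0,y0)),e[1],e[2])
E
```

```text
cap [ 0.48651556 -0.13195655] [ 0.48583978 -0.13029205]
tab [ 0.48516814 -0.0998804 ]
tab [ 0.48661918 -0.16479763]
tab [ 0.48517389 -0.10307146]
tab [ 0.48661005 -0.15974155]
pan [0.53263325 0.21893883] [0.54128926 0.22601944]
1.6 0 [ 0.13  0.22 -0.54  0.   -0.81 -1.67]
1.6 45 [ 0.13  0.22 -0.54  0.   -0.81 -0.88]
1.6 85 [ 0.13  0.22 -0.54  0.   -0.81 -0.18]
1.6 95 [ 0.13  0.22 -0.54  0.   -0.81 -0.01]
-1.541592653589793 0 [ 0.13  0.22 -0.54  0.   -0.81  1.47]
-1.541592653589793 45 [ 0.13  0.22 -0.54  0.   -0.81  2.26]
-1.541592653589793 85 [ 0.13  0.22 -0.54  0.   -0.81  2.96]
-1.541592653589793 95 None
[352.34972    243.99874973] (12.637660026550293, 13.663288116455078) 171.79769897460938
[231.34636307 227.71803284] (32.70947265625, 52.410213470458984) 166.4088134765625
```

Run:
```python
from h import *
from workcell import robot
from math import *
import cv2
Y=radians(91.3); p=[.4862,-.1315]
robot.goto([*p,.24],[pi,0,Y]); print(robot.read_time(),robot.read_joint_positions())
print(robot.move_straight([*p,.120],vel=.1,force_limit=5),robot.read_time(),robot.read_ee_pos(),robot.read_contact_force())
f=robot.grab_frame("scene")["color"][:,:,::-1]; t=robot.grab_frame("top")["color"][:,:,::-1]
cv2.imwrite("pics/s1.png",f);cv2.imwrite("pics/t1.png",t)
r=lambda a:cv2.resize(a,(400,400),interpolation=cv2.INTER_CUBIC)
cv2.imwrite("pics/c2.png",np.vstack([np.hstack([r(f[145:245,240:340]),r(f[245:345,375:475])])]))
```

```text
2.1667 [ 1.25529310e-01  8.73163775e-02 -3.82323217e-01  9.03474235e-05
 -1.10116610e+00 -1.67422554e+00]
False 3.5167 [ 0.48661342 -0.13148153  0.12056244] [-0.17223307  0.50986341 -0.1491748 ]
```

View pics/c2.png

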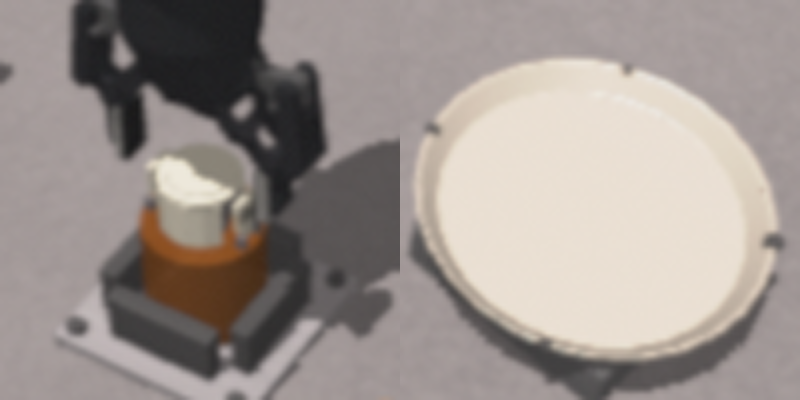

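The scene crop shows both fingertips outside the two tabs, roughly centred on the cap. The pan floor centre is near full-image (423,300) and its rim centre near (424,297.5). I'll squeeze now.

Run:
```python
from h import *
from workcell import robot
import cv2
R=lambda a:np.round(a,4).tolist()
robot.close(20); print(robot.read_time(),robot.read_gripper_width(),R(robot.read_contact_force()),R(robot.read_wrist_torque()),R(robot.read_ee_pos()))
robot.close(25); robot.hold(.2); print(robot.read_time(),robot.read_gripper_width(),R(robot.read_contact_force()),R(robot.read_wrist_torque()))
print(back("scene",(422.5,299.5),.039),back("scene",(423.6,297),.051))
for n,f in(("top","top0"),("scene","scene0")):
    im=cv2.imread(f"pics/{f}.png"); 
    for th in(170,185,200):
        x0,y0,x1,y1=(185,190,265,270) if n=="top" else (370,255,480,345)
        m=(im[y0:y1,x0:x1,2]>th).astype(np.uint8)
        k=cv2.convexHull(max(cv2.findContours(m,0,1)[0],key=cv2.contourArea));e=cv2.fitEllipse(k);c=np.add(e[0],(x0,y0));print(n,th,c,e[1],back(n,c,.051))
```

```text
4.0417 0.04866065291856163 [-1.0644, 1.8471, 5.3076] [0.4265, 0.4989, 0.0518] [0.4867, -0.1315, 0.1208]
4.4583 0.048460533246366296 [-1.8581, 1.4664, 6.991] [0.5854, 0.6111, 0.0003]
[0.53820775 0.22466012] [0.54011868 0.22569051]
top 170 [223.17202759 231.12691498] (54.395263671875, 57.78413391113281) [0.52949248 0.2197851 ]
top 185 [223.48427963 229.96187592] (53.04521560668945, 53.99366760253906) [0.53273938 0.21898434]
top 200 [223.66393661 229.74812317] (51.75615692138672, 52.802101135253906) [0.53333595 0.21849904]
scene 170 [423.60234451 296.17479706] (72.573974609375, 92.92115020751953) [0.53835733 0.22488114]
scene 185 [424.56204224 295.59600067] (70.22882843017578, 90.21424865722656) [0.53608826 0.22587583]
scene 200 [424.13272095 295.06133652] (69.6329116821289, 86.68144226074219) [0.53540526 0.22464677]
```

Run:
```python
from h import *
from workcell import robot
from math import *
R=lambda a:np.round(a,3).tolist()
p=np.array(robot.read_ee_pos()); print(R(robot.read_ee_rot()))
def st(s): print(s,round(robot.read_time(),2),R(robot.read_contact_force()),R(robot.read_wrist_torque()),R(robot.read_ee_pos()),round(robot.read_gripper_width()*1e3,1))
for i in range(3):
    p=np.array([.4862,-.1315,.120+.0004*(i+1)]);robot.move_straight(p,vel=.02);st("up")
    if robot.read_contact_force()[2]<2:break
q0=np.array(robot.read_joint_positions())
for d in(3,6,9):
    q=np.array(robot.read_joint_positions());q[5]=q0[5]+radians(d);robot.move_j(q);st(d)
    if abs(robot.read_wrist_torque()[2])>.25:break
```

```text
[3.14, 0.0, 1.594]
up 4.71 [-0.056, 1.162, 6.895] [0.507, 0.429, 0.01] [0.487, -0.131, 0.121] 48.6
up 4.96 [0.156, -0.077, 3.865] [0.336, 0.187, -0.05] [0.486, -0.132, 0.121] 48.7
up 5.21 [-0.12, 0.983, 0.947] [0.094, 0.113, -0.043] [0.486, -0.132, 0.121] 48.3
3 5.46 [-0.233, -1.166, 1.531] [-0.005, -0.047, 0.02] [0.486, -0.132, 0.121] 48.3
6 5.71 [-0.323, 0.234, 1.057] [-0.008, -0.124, 0.025] [0.486, -0.132, 0.121] 48.4
9 5.96 [0.536, -0.843, -0.25] [0.014, -0.105, -0.035] [0.486, -0.132, 0.121] 48.4
```

It turns freely past the 3° catch at low torque, so the squeeze works. I'll keep turning to the stop.

Run:
```python
from h import *
from workcell import robot
from math import *
R=lambda a:np.round(a,2).tolist()
def avg():
    v=[]
    for _ in range(4): robot.hold(.03);v.append([*robot.read_contact_force(),robot.read_wrist_torque()[2]])
    return np.mean(v,0)
q=np.array(robot.read_joint_positions()); q9=q[5]; d=9
while d<90:
    d+=3 if d<36 else 1.2
    q[5]=q9+radians(d-9);robot.move_j(q);a=avg()
    print(round(d,1),round(robot.read_time(),1),R(a[:3]),round(a[3],3))
    if abs(a[3])>.15 or np.hypot(*a[:2])>8 or abs(a[2])>10:break
```

```text
12 6.3 [-0.23, 0.3, 0.92] 0.011
15 6.7 [0.11, 0.65, 0.78] -0.006
18 7.1 [0.54, 0.78, 0.6] -0.007
21 7.5 [0.97, 1.13, 0.98] 0.019
24 7.9 [0.9, 1.68, 0.59] 0.009
27 8.3 [1.07, 1.81, 0.57] -0.023
30 8.6 [0.5, 1.39, 1.15] -0.009
33 9.0 [0.68, 1.05, 1.41] 0.002
36 9.4 [0.59, 0.78, 1.35] -0.008
37.2 9.8 [-0.12, 0.16, 1.57] -0.001
38.4 10.2 [0.29, 0.31, 0.99] -0.025
39.6 10.6 [0.82, 0.03, 0.66] 0.002
40.8 10.9 [1.06, 1.07, 0.83] 0.019
42.0 11.3 [0.61, 1.08, 0.32] -0.01
43.2 11.7 [1.71, 1.16, 0.43] -0.03
44.4 12.1 [1.55, 1.38, 0.18] -0.007
45.6 12.5 [1.71, 2.26, 0.32] -0.033
46.8 12.9 [2.25, 2.17, -0.07] -0.019
48.0 13.2 [2.0, 2.66, 0.43] -0.03
49.2 13.6 [2.27, 2.34, 1.02] -0.047
50.4 14.0 [2.02, 2.41, 0.72] -0.005
51.6 14.4 [2.23, 2.46, 0.88] 0.01
52.8 14.8 [1.42, 2.3, 1.07] -0.014
54.0 15.2 [2.41, 1.37, 0.1] -0.121
55.2 15.5 [3.41, 1.03, -0.69] -0.287
```

The torque rises from about 54° and reaches 0.29 N·m at 55°, so that is the stop. I'll back off slightly to unload it, then lift with a force guard.

Run:
```python
from h import *
from workcell import robot
from math import *
R=lambda a:np.round(a,3).tolist()
def st(s): print(s,round(robot.read_time(),2),R(robot.read_contact_force()),R(robot.read_wrist_torque()),R(robot.read_ee_pos()),round(robot.read_gripper_width()*1e3,1))
q=np.array(robot.read_joint_positions());q[5]-=radians(2.2);robot.move_j(q);robot.hold(.1);st("back")
p=np.array(robot.read_ee_pos());z0=p[2]
for dz in(.001,.002,.003,.005,.008):
    p[2]=z0+dz;h=robot.move_straight(p,vel=.02,force_limit=6);st(("lift",dz,h))
    if h:break
else:
    p[2]=z0+.045;print(robot.move_straight(p,vel=.04,force_limit=6));st("up")
    p[2]=.24
    if not h:robot.move_straight(p,vel=.1);st("high")
import cv2
f=robot.grab_frame("scene")["color"][:,:,::-1]
cv2.imwrite("pics/s3.png",f);cv2.imwrite("pics/c3.png",cv2.resize(f[100:250,220:370],(600,600),interpolation=cv2.INTER_CUBIC))
```

```text
back 15.89 [0.433, 2.112, 0.808] [0.918, -0.417, -0.014] [0.486, -0.132, 0.121] 48.1
('lift', 0.001, False) 16.14 [2.247, 1.948, -2.329] [0.679, -0.847, -0.036] [0.486, -0.132, 0.122] 48.2
('lift', 0.002, False) 16.39 [2.228, 0.798, -2.822] [0.7, -0.89, -0.015] [0.486, -0.132, 0.123] 48.3
('lift', 0.003, False) 16.64 [2.191, 1.751, -2.781] [0.747, -0.754, -0.052] [0.486, -0.132, 0.124] 48.2
('lift', 0.005, False) 16.89 [0.632, 3.065, 0.092] [1.022, -0.202, -0.011] [0.486, -0.132, 0.126] 48.1
('lift', 0.008, False) 17.19 [-1.058, 2.926, 0.247] [1.13, 0.178, 0.017] [0.486, -0.132, 0.129] 48.5
False
up 18.27 [-0.166, -0.735, -0.825] [0.01, 0.065, -0.005] [0.486, -0.132, 0.166] 48.4
high 19.16 [0.041, 0.373, -1.846] [-0.023, -0.029, -0.026] [0.485, -0.132, 0.239] 48.4
```

View pics/c3.png

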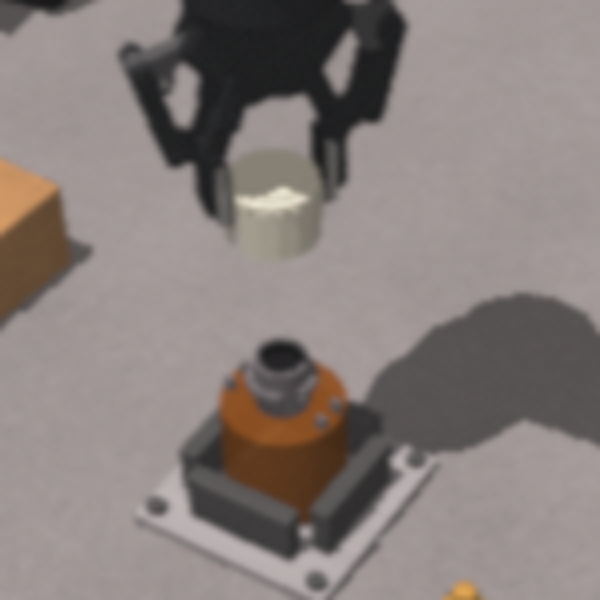

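The cap is off, upright in the jaws, and the jar's neck is bare. Now I'll carry it to the pan and lower it with a force guard.

Run:
```python
from h import *
from workcell import robot
import cv2
R=lambda a:np.round(a,3).tolist()
def st(s): print(s,round(robot.read_time(),2),R(robot.read_contact_force()),R(robot.read_ee_pos()),round(robot.read_gripper_width()*1e3,1))
o=robot.read_ee_rot(); p=[.5355,.222,.22]
robot.move_straight(p,vel=.15);st("over")
p[2]=.10;robot.move_straight(p,vel=.08);robot.hold(.2);st("near")
p[2]=.070;print(robot.move_straight(p,vel=.012,force_limit=4));st("down");robot.hold(.2);st("down")
f=robot.grab_frame("scene")["color"][:,:,::-1]
cv2.imwrite("pics/s4.png",f);cv2.imwrite("pics/c4.png",cv2.resize(f[210:360,350:500],(600,600),interpolation=cv2.INTER_CUBIC))
```

```text
over 21.74 [-0.173, 0.006, -1.367] [0.536, 0.222, 0.22] 48.1
near 23.59 [-0.587, -0.462, -0.519] [0.536, 0.222, 0.1] 47.9
True
down 25.27 [-1.066, 0.158, 5.058] [0.536, 0.222, 0.078] 48.7
down 25.48 [-1.438, 0.141, 5.411] [0.536, 0.222, 0.078] 48.3
```

View pics/c4.png

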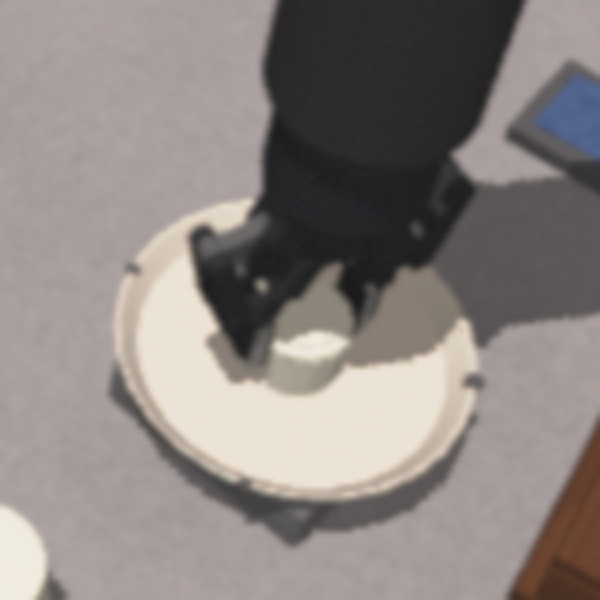

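The cap stands on the pan floor near its centre. Contact came at TCP 0.078 m, as expected. I'll release and retreat.

Run:
```python
from h import *
from workcell import robot
import cv2
R=lambda a:np.round(a,3).tolist()
robot.release();robot.hold(.3);print(R(robot.read_contact_force()),robot.read_gripper_width())
robot.move_straight([.5355,.222,.115],vel=.05,force_limit=6);robot.move_straight([.5355,.222,.28],vel=.12)
robot.goto([.40,.05,.32],robot.read_ee_rot());robot.hold(.5);print(robot.read_time(),R(robot.read_contact_force()))
f=robot.grab_frame("scene")["color"][:,:,::-1];t=robot.grab_frame("top")["color"][:,:,::-1]
cv2.imwrite("pics/s5.png",f);cv2.imwrite("pics/t5.png",t)
r=lambda a:cv2.resize(a,(400,400),interpolation=cv2.INTER_CUBIC)
cv2.imwrite("pics/c5.png",np.hstack([r(f[180:380,240:440]),r(f[240:350,370:480])]))
```

```text
[-0.46, -0.198, -0.453] 0.08519411418565694
30.1083 [0.083, 0.343, 0.444]
```

View pics/c5.png

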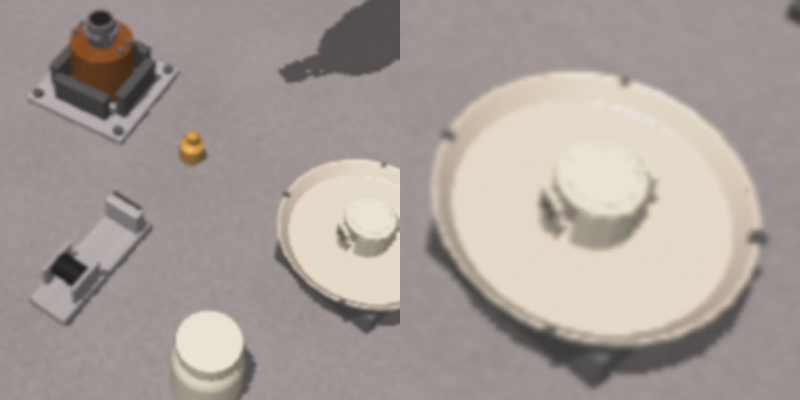

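The cap stands upright near the middle of the pan floor, the neck is bare, and the bystanders in this crop haven't moved. I'll hand the job in.

```bash
python3 -c "
from workcell import robot
robot.job_done();print(robot.read_time())"
```

```text
the job is handed in; nothing more can be done
the job is handed in; nothing more can be done
```

The cap is off the jar and stands open side down near the middle of the scale pan. I handed the job in at about 30 s of the 67 s allowed.

- **Opening:** I squeezed the tabs at 25 N (jaws 48.5 mm apart) and turned the cap anticlockwise. It ran freely until it met its stop at about 54°, where the torque peaked at about 0.29 N·m, below the clamp's 0.35 N·m. I backed off 2° and lifted. The pull at each check was under 3 N, and the hardest push down on the jar was about 7 N, during the squeeze.
- **Placing:** I lowered the cap until it touched the pan floor at about 5 N, at the height expected, and only then let go and moved clear.
- **Last checks:** The final picture shows the cap upright in the pan and the jar's neck bare. The tape cutter, brass weight and tub look unmoved. I did not check the other bystanders in a final picture, but the arm met no unexpected force.
- **Disagreement:** The two cameras put the pan centre about 7 to 10 mm apart, so I used the average. The cap still sits well inside the floor.
- **Not measured:** I did not measure the jar's turn in its clamp; that it stayed put rests on the torque readings.

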